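# Stop-button check on the shaker's radio station

### The arm

A 6-joint arm with a two-finger parallel gripper is mounted at the origin on the work surface; the furniture and walls round the work are solid. World frame = base frame: x ahead of the robot, y to its left, z up, the work surface at z = 0. Lengths are in m, angles in rad, forces in N, time in s.
With the tool pointing down it reaches from about 0.35 to 0.975 m from the base axis. Payload 4.9 kg.
Tool frame: the origin (TCP) lies at the very end of the fingers, on their centre line; the grasp point (between the pads) lies manip.grip_point_offset behind it (manip.grip_point_offset is the distance from the TCP to the grasp point, in m); z points along the fingers, y is the line along which they close (so a half turn about z gives the same grasp; the last joint's range is limited). The gripper opens to 85 mm and grips with 20 to 120 N. Pads are 22 mm wide; open, the fingers measure 114 mm over their backs; the gripper's body (76 mm by 85 mm) begins 54 mm behind the grasp point. The pads swing forward as they close: fully open they stand 13 mm farther back than shut.
Start: joints at [1.217, 0.053, 1.613, -0, 1.476, -0.119], TCP at [0.145, 0.608, 0.231] pointing down, gripper open.
Joint ranges: [-3.01, 3.01], [-1.01, 2.22], [0.06, 2.58], [-1.02, 4.17], [0.09, 2.62], [-3.14, 3.14]. Speed limits (rad/s): [2.57, 2.57, 3.14, 3.14, 3.14, 3.14].

### API

Orientations are given as a unit quaternion [w, x, y, z].
In Python, from plant import manip gives the robot as it stands.
- The arm moves only by the shell command python3 -m crank 'ROWS' [OPENING]. ROWS is JSON, a list of rows, each an object of numbers: "x", "y", "z": the shift along the tool's x, y, z in cm; "turn": the turn about the tool's z in rad. In form: [{"x": .., "y": .., "z": .., "turn": ..}, ...]. A call has 1 to 5 rows; each row shifts and turns the commanded pose from where the row before left it, along the tool's axes as they then stand; what a row does not reach is not made up. A row lasts 1/10 s, in which the tool goes at most 50 mm and 8.59 degrees, less where a joint would pass 70% of its speed; a pose out of reach is approached as far as the arm can. A call with a gripper value outside its range is refused whole. OPENING is the opening in per cent of the stroke, from 0 (shut) to 100 (fully open), set as the call begins (- or left out, the last holds). The fingers move at their own pace and stop on an object; the grip force is fixed at half the most. Time passes only in rows, so rows that do not move let the fingers close. It gives the time, the measured TCP pose, the force, the opening and the grip force at its end, in the units of the state.
- manip.state(): the state, without advancing time (a new reading comes with each control period).
- manip.grab_frame(name): name is "side" or "top"; returns (picture, depth): 480x640x3 uint8, red, green, blue; 480x640 float32, m along the optical axis (not along the pixel's ray), 0 where there is no reading.
- manip.camera_model(name): a dict with "mtx" (3x3 intrinsics, pixels), "world_to_cam" (4x4, takes a point from world to camera coordinates). Camera axes: x right, y down, z forward; pixel columns grow to the right and rows downward; lengths in m; the calibration is good to about 2 mm. A picture is of the moment at which its call begins. camera_model takes no time and is no camera call.
- manip.job_done(): hands the job in; it is judged then, once.
The state is a dict: "time": time; "joint_pos": joint angles; "joint_vel": joint speeds; "joint_efforts": joint torques, N m; "tool_pos": TCP position; "tool_rot": TCP orientation; "contact_force": force on the tool from outside, world axes, zero at the start; "ft_torque": the same for the moment, N m; "gripper_width": opening from 0.0 (shut) to 1.0 (fully open); "grasp_force": force on a finger pad.
Only numpy, scipy, OpenCV 4.12 (cv2) and the standard library are available. Lean on these libraries where they do the work, as an engineer would, in place of code of your own. Each camera call takes 0.05 s, during which the arm holds its last target. There are 200 camera calls.

### The job

Do the daily stop check on the shaker's bench-top control station: press the winged mushroom stop button straight in until it latches and stays in by itself, take the finger off, then push a wing sideways to twist it clockwise until it lets go and springs fully out and back to rest, and then press the plain round reset button next to it right in and let it come up. Work gently with the fingertips: do not lift, shove or squeeze anything, do not press the start button in its raised collar, and leave the things standing round the station where they are.

Things in the scene. Friction and masses are not known exactly. Their poses are not given: they have to be found in the camera images.
- station: Control station: grey enclosure standing loose on the bench on rubber feet, 0.9 kg, 90 mm (x) by 232 mm (y), top face 60 mm high. Origin: centre of the underside; z up. On the centre line of the top: mushroom stop button at y = +70 mm, reset button at y = -10 mm, start button at y = -75 mm. Stub aerial, 82 mm high, on the +x long side at y = -85 mm.
- stop_head: Black mushroom head: dome 42 mm across with two opposed wings along its y axis (at rest the station's y), 15 mm wide, round ends 34.5 mm from the axis. Above the enclosure top the wings span 17 to 30 mm when out, 10 to 23 mm when latched; below are a stem and a collar 39 mm across, 6 mm high. Origin: on the axis, level with the enclosure top when out. Arrows on the dome show clockwise.
- stop_top (a point): Centre of the top of the mushroom dome, where it is pressed: 34 mm above the enclosure top (94 mm above the bench) when out; moves with the head.
- stop_wing (a point): On the outer wing (at rest it points away from the other buttons, along the station's +y): at mid-height of the wing, 27 mm from the button's axis; moves and turns with the head.
- stop_press (a joint): How far the mushroom is in, m: 0 out, end stop 0.0095. A spring pushes it out (3 N when out, 8 N at the end; about 9 N to pass the catch). The catch snaps over at about 0.007 to 0.0072; let go after that, it stays latched at 0.007. Pushed less far, it comes back out.
- stop_twist (a joint): Turn of the mushroom head, rad, clockwise seen from above is positive: 0 at rest, end stop 0.85. A light spring returns it to 0 (under 0.07 N m, 1 to 3 N at a wing). Turned past about 0.35 to 0.45 while latched, the catch lets go and the head springs out by 7 mm.
- reset (a joint): How far the reset button is in, m: 0 up, 0.005 fully in; a spring (1.5 N to 5 N) brings it up again.
- reset_top (a point): Centre of the flat top of the reset button: a round cap 24 mm across that stands 9 mm proud of its 40 mm round base, its top 21 mm above the enclosure top (81 mm above the bench).
- start (a joint): How far the start button is in, m: 0 up. It sits inside a raised collar 41 mm across and 24 mm high at the end of the station away from the mushroom, and must not be pressed.
- tube: Capped plastic tube 34 mm across, 108 mm tall, standing off the start-button end of the station; origin under its centre. Bystander.
- dropper: Small amber dropper bottle 33 mm across, 104 mm tall, near the station's -x long side by the start button; origin under its centre. Bystander.
- timer: Bench timer 66 x 62 x 22 mm lying off the mushroom end of the station; origin under its centre. Bystander.
- dish: Lidded dish 62 mm across, 15 mm high, on the station's -x side; origin under its centre. Bystander.

How it is judged:
By the outcome, as a careful person would: the job done as asked, in the order asked, and still so for the second after the job is handed in, with the robot touching nothing.
It also fails if it takes over 43 s, if anything falls off the work surface, if the arm or the gripper's body presses on something with over 40 N, if the wrist force passes 120 N, or if a joint passes its speed limit or range.

## Working session

There is one attempt and no reset: what is moved stays moved. The work goes in short steps, Python scripts to look and compute and a shell command to move; the robot and the scene stay as the last step left them, time stands still between calls to the robot, and variables do not carry over. Pictures are saved under pics/ and viewed, at most 10 in all, crops included, and the job is handed in when it is done.

```bash
mkdir -p pics; ls
python3 - <<'E'
from plant import manip
import cv2,numpy as np
print(manip.state()); print(manip.grip_point_offset)
for n in("top","side"):
    p,d=manip.grab_frame(n); cv2.imwrite(f"pics/{n}0.png",p[:,:,::-1]); np.save(f"{n}0.npy",d); print(manip.camera_model(n))
E
```

```text
pics
{'time': 0.0, 'joint_pos': array([ 1.21705335e+00,  5.33513953e-02,  1.61434463e+00, -1.06900415e-07,
        1.47597097e+00, -1.18984287e-01]), 'joint_vel': array([-0.00051408,  0.00015123, -0.00117477, -0.00047352, -0.00045316,
        0.00212763]), 'joint_efforts': array([ 1.17150153e-04, -3.93675900e+01, -3.70179999e+01, -3.60272554e-05,
        7.06032763e-03, -5.71682392e-06]), 'tool_pos': array([0.14514811, 0.60725735, 0.23003615]), 'tool_rot': array([-2.42820959e-04,  1.17109921e-01,  9.93118417e-01, -1.00834369e-03]), 'contact_force': array([ 0.1173154 , -0.86278124, -0.05333104]), 'ft_torque': array([-0.025624  ,  0.0286651 ,  0.00739753]), 'grasp_force': 0.0, 'gripper_width': 1.00133322632185}
0.0187
{'mtx': array([[547.8389969 ,   0.        , 309.41188961],
       [  0.        , 547.8389969 , 234.32174347],
       [  0.        ,   0.        ,   1.        ]]), 'world_to_cam': array([[ 0.01611213, -0.9997932 ,  0.01240754,  0.18363244],
       [-0.99238133, -0.01750615, -0.1219542 ,  0.49812743],
       [ 0.12214619, -0.01034807, -0.99245817,  0.88590222],
       [ 0.        ,  0.        ,  0.        ,  1.        ]])}
{'mtx': array([[508.90531013,   0.        , 311.83865176],
       [  0.        , 508.90531013, 234.01375258],
       [  0.        ,   0.        ,   1.        ]]), 'world_to_cam': array([[ 0.88429078, -0.46689594,  0.00616478, -0.33640858],
       [-0.28092311, -0.54251543, -0.79168126,  0.31213347],
       [ 0.37297725,  0.6983446 , -0.61090325,  0.56307679],
       [ 0.        ,  0.        ,  0.        ,  1.        ]])}
```

View pics/top0.png

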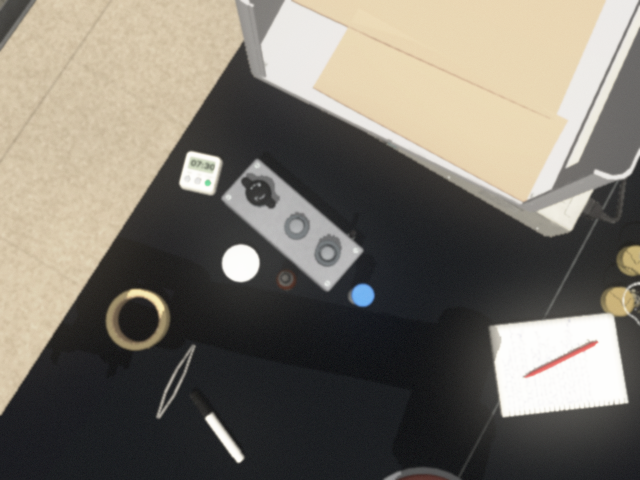

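View pics/side0.png

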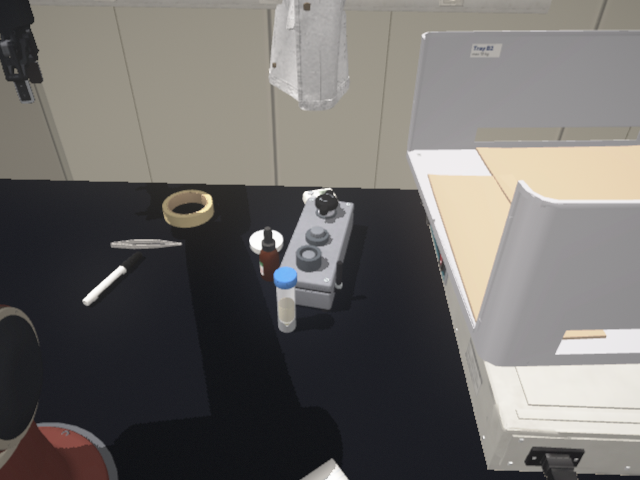

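The top view shows the mushroom at about (259,190), reset at (297,226) and start at (328,250). The dish is at (240,263), the dropper at (286,280), the tube at (362,295) and the timer at (200,173). Next I'll measure these from the depth image.

```bash
cat > h.py <<'E'
import numpy as np,cv2
from plant import manip
def cloud(n,d):
    c=manip.camera_model(n);K=c["mtx"];T=np.linalg.inv(c["world_to_cam"])
    v,u=np.mgrid[:480,:640]
    P=np.stack([(u-K[0,2])/K[0,0]*d,(v-K[1,2])/K[1,1]*d,d,np.ones_like(d)],-1)@T.T
    P=P[...,:3].copy();P[d<=0]=np.nan
    return P
def ray(n,u,v,z):
    c=manip.camera_model(n);T=np.linalg.inv(c["world_to_cam"])
    r=T[:3,:3]@np.linalg.inv(c["mtx"])@[u,v,1];o=T[:3,3]
    return o+r*(z-o[2])/r[2]
def proj(n,p):
    c=manip.camera_model(n);q=c["mtx"]@(c["world_to_cam"]@np.r_[p,1])[:3];return q[:2]/q[2]
E
python3 - <<'E'
from h import *
d=np.load("top0.npy");P=cloud("top",d)
for n,(u,v) in dict(dome=(259,190),reset=(297,226),start=(328,250),tube=(362,295),drop=(286,280),timer=(200,173),dish=(240,263),bench=(200,240)).items(): print(n,P[v,u].round(4), P[v-2:v+3,u-2:u+3,2].round(3).ravel()[[0,4,12,20,24]])
z=P[...,2];m=np.zeros(z.shape,bool);m[150:300,210:375]=1
q=P[m&(z>.054)&(z<.065)][:,:2].astype(np.float32)
# main component
m2=(m&(z>.052)&(z<.098)).astype(np.uint8)
k,l,s,c=cv2.connectedComponentsWithStats(m2);print(s,c.round(0))
q=P[(l==1+np.argmax(s[1:,4]))&(z<.066)&(z>.055)]
print(np.median(q[:,2]));r=cv2.minAreaRect((q[:,:2]*1000).astype(np.float32));print(r)
for zz,nm in((.088,'dome'),(.078,'res')):
  a=P[m&(z>zz)&(z<zz+.008)];print(nm,len(a),np.round(a.mean(0),4),a.min(0).round(4),a.max(0).round(4))
i=cv2.imread("pics/top0.png")[140:310,170:390];cv2.imwrite("pics/crop0.png",cv2.resize(i,None,fx=3.5,fy=3.5,interpolation=2))
E
```

```text
dome [0.5556 0.2728 0.0936] [0.095 0.097 0.094 0.097 0.092]
reset [0.5014 0.2123 0.0816] [0.08  0.084 0.082 0.083 0.083]
start [0.4643 0.163  0.0811] [0.081 0.08  0.081 0.082 0.081]
tube [0.3945 0.1121 0.1084] [0.108 0.108 0.108 0.108 0.107]
drop [0.4154 0.2272 0.1034] [0.104 0.104 0.103 0.098 0.078]
timer [0.5987 0.3808 0.018 ] [0.018 0.018 0.018 0.02  0.02 ]
dish [0.446  0.3079 0.015 ] [0.018 0.016 0.015 0.015 0.016]
bench [ 0.4855  0.3796 -0.0005] [-0.001 -0.001 -0.     0.004  0.004]
[[     0      0    640    480 299137]
 [   221    159    142    132   7858]
 [   277    270     18     19    201]
 [   352    290      1      1      1]
 [   351    292      1      1      1]
 [   351    297      1      2      2]] [[320. 240.]
 [292. 225.]
 [286. 279.]
 [352. 290.]
 [351. 292.]
 [351. 298.]]
0.06019268005213141
((509.752685546875, 220.4342041015625), (232.12960815429688, 93.76286315917969), 49.97820281982422)
dome 618 [0.5502 0.2734 0.092 ] [0.3914 0.1261 0.0881] [0.5769 0.3021 0.0959]
res 641 [0.4752 0.181  0.0822] [0.4101 0.1191 0.078 ] [0.5703 0.2956 0.086 ]
```

View pics/crop0.png

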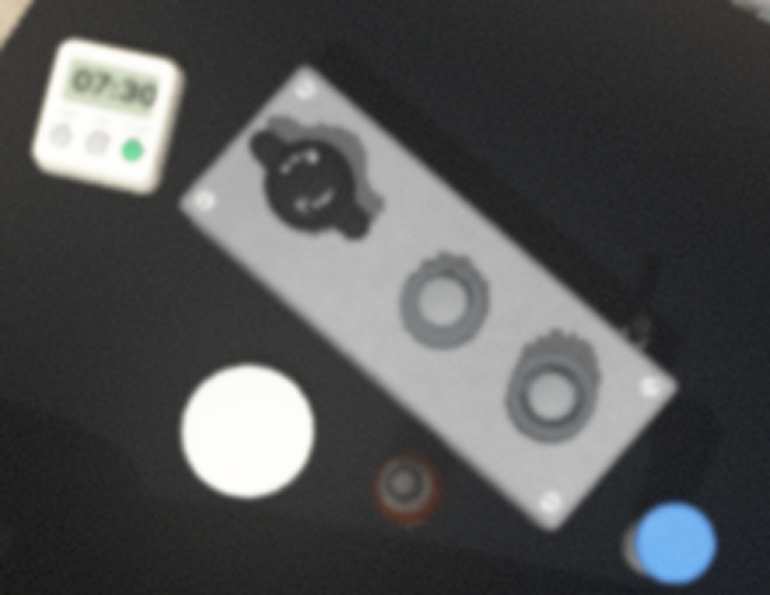

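The crop puts the dome at (258.6,193.1), the reset cap at (296.9,225.1) and the start cap at (327.1,252.6) in full-frame pixels. The wings lie along the station axis. Next I'll cross-check these points and shut and turn the gripper.

```bash
python3 - <<'E'
from h import *
for n,u,v,z in(("dome",258.6,193.1,.094),("reset",296.9,225.1,.081),("start",327.1,252.6,.081)): print(n,ray("top",u,v,z).round(4))
c=np.array([.5098,.2204]);a=np.deg2rad(49.98);u=np.array([np.cos(a),np.sin(a)])
for o in(.07,-.01,-.075):print((c+o*u).round(4))
P=cloud("side",np.load("side0.npy"));z=P[...,2];w=(P[...,:2]-c)@u
m=(abs((P[...,:2]-c)@[u[1],-u[0]])<.03)&(abs(w-.07)<.03)&(z>.08)&(z<.11)
print(P[m].max(0),P[m].min(0))
P=cloud("top",np.load("top0.npy"));m=(P[...,2]>.12);d=np.hypot(P[...,0]-.555,P[...,1]-.274);d[~m]=9;i=np.unravel_index(d.argmin(),d.shape);print("nearest tall",P[i],d[i])
m=(P[...,2]>.25);d=np.hypot(P[...,0]-.555,P[...,1]-.274);d[~m]=9;i=np.unravel_index(d.argmin(),d.shape);print("nearest v tall",P[i],d[i])
E
python3 -m crank '[{"turn":-0.139},{"turn":-0.139},{"turn":-0.139},{"turn":-0.139}]' 0
python3 -m crank '[{"turn":-0.139},{"turn":-0.139},{"turn":-0.139},{"turn":-0.139}]'
```

```text
dome [0.5506 0.2732 0.094 ]
reset [0.5029 0.2125 0.081 ]
start [0.4602 0.1643 0.081 ]
[0.5548 0.274 ]
[0.5034 0.2127]
[0.4616 0.163 ]
[0.57609017 0.30025317 0.09430245] [0.53057844 0.24787857 0.08014429]
nearest tall [0.68758605 0.20919559 0.14751643] 0.14757599270198968
nearest v tall [0.71412397 0.26519748 0.31993708] 0.1593672583787338schema error: expected keys x, y, z, turn
schema error: expected keys x, y, z, turn
```

```bash
python3 -m crank '[{"x":0,"y":0,"z":0,"turn":-0.139},{"x":0,"y":0,"z":0,"turn":-0.139},{"x":0,"y":0,"z":0,"turn":-0.139},{"x":0,"y":0,"z":0,"turn":-0.139}]' 0
python3 -m crank '[{"x":0,"y":0,"z":0,"turn":-0.139},{"x":0,"y":0,"z":0,"turn":-0.139},{"x":0,"y":0,"z":0,"turn":-0.139},{"x":0,"y":0,"z":0,"turn":-0.139}]'
cat >> h.py <<'E'
from scipy.spatial.transform import Rotation as R
C=np.array([.5092,.2206]);A=np.deg2rad(49.98);U=np.array([np.cos(A),np.sin(A)]);X=np.array([U[1],-U[0]])
def delta(sx,sy,z):
    "tool-frame shift (cm) from the measured pose to station (sx,sy) m, height z"
    s=manip.state();w,x,y,q=s["tool_rot"];M=R.from_quat([x,y,q,w])
    g=np.r_[C+sx*X+sy*U,z]; e=(g-s["tool_pos"])
    t=M.as_matrix(); print("goal",g.round(4),"shift cm",(t.T@e*100).round(2),"toolx yaw",np.rad2deg(np.arctan2(t[1,0],t[0,0])).round(2),"z",t[:,2].round(3),"t",round(s["time"],2))
E
python3 -c "
from h import *
delta(0,.07,.231)"
```

```text
time: 0.5
tool_pos: [0.1453, 0.6075, 0.2305]
tool_rot: [-0.0, -0.163, 0.987, -0.001]
contact_force: [0.3, 0.5, -0.6]
gripper_width: 0.329
grasp_force: 0.0
time: 0.9
tool_pos: [0.1453, 0.6075, 0.2305]
tool_rot: [-0.0, -0.427, 0.904, -0.0]
contact_force: [-0.2, -0.3, -0.3]
gripper_width: 0.001
grasp_force: 0.0
goal [0.5542 0.2742 0.231 ] shift cm [-2.200e-01 -5.275e+01 -3.000e-02] toolx yaw -129.41 z [-0.    -0.001 -1.   ] t 0.9
```

```bash
python3 -m crank '[{"x":0,"y":-3.5,"z":0,"turn":0},{"x":0,"y":-3.5,"z":0,"turn":0},{"x":0,"y":-3.5,"z":0,"turn":0},{"x":0,"y":-3.5,"z":0,"turn":0},{"x":0,"y":-3.5,"z":0,"turn":0}]' 0
python3 -m crank '[{"x":0,"y":-3.5,"z":0,"turn":0},{"x":0,"y":-3.5,"z":0,"turn":0},{"x":0,"y":-3.5,"z":0,"turn":0},{"x":0,"y":-3.5,"z":0,"turn":0},{"x":0,"y":-3.5,"z":0,"turn":0}]'
python3 -m crank '[{"x":0,"y":-3.5,"z":0,"turn":0},{"x":0,"y":-3.5,"z":0,"turn":0},{"x":0,"y":-3.5,"z":0,"turn":0},{"x":0,"y":-3.5,"z":0,"turn":0},{"x":0,"y":0,"z":0,"turn":0}]'
python3 -c "
from h import *
delta(0,.07,.12)"
```

```text
time: 1.4
tool_pos: [0.2806, 0.4947, 0.2307]
tool_rot: [-0.0, -0.425, 0.905, -0.0]
contact_force: [0.1, -0.4, 0.9]
gripper_width: 0.001
grasp_force: 0.0
time: 1.9
tool_pos: [0.4152, 0.3828, 0.2308]
tool_rot: [-0.0, -0.425, 0.905, -0.0]
contact_force: [0.0, 0.6, 0.3]
gripper_width: -0.001
grasp_force: 0.0
time: 2.4
tool_pos: [0.5244, 0.2918, 0.2306]
tool_rot: [-0.0, -0.423, 0.906, -0.001]
contact_force: [-0.5, -0.5, 0.7]
gripper_width: -0.001
grasp_force: 0.0
goal [0.5542 0.2742 0.12  ] shift cm [-0.58 -3.41 11.06] toolx yaw -130.0 z [-0.    -0.001 -1.   ] t 2.4
```

```bash
python3 -m crank '[{"x":-0.6,"y":-3.4,"z":1,"turn":0},{"x":0,"y":0,"z":3,"turn":0},{"x":0,"y":0,"z":3,"turn":0},{"x":0,"y":0,"z":3,"turn":0},{"x":0,"y":0,"z":1,"turn":0}]' 0
python3 -m crank '[{"x":0,"y":0,"z":0,"turn":0},{"x":0,"y":0,"z":0,"turn":0}]' 0
python3 - <<'E'
from h import *
delta(0,.07,.094)
p,d=manip.grab_frame("side");i=p[140:320,240:390,::-1];cv2.imwrite("pics/s1.png",cv2.resize(i,None,fx=3.3,fy=3.3,interpolation=2))
E
```

```text
time: 2.9
tool_pos: [0.5491, 0.2769, 0.1167]
tool_rot: [-0.004, -0.425, 0.905, 0.0]
contact_force: [-0.4, -0.0, 0.2]
gripper_width: 0.0
grasp_force: 0.0
time: 3.1
tool_pos: [0.5526, 0.278, 0.1226]
tool_rot: [0.001, -0.425, 0.905, -0.0]
contact_force: [0.4, -0.6, 0.4]
gripper_width: 0.0
grasp_force: 0.0
goal [0.5542 0.2742 0.094 ] shift cm [ 0.2  -0.36  2.86] toolx yaw -129.72 z [ 0.002  0.001 -1.   ] t 3.1
```

View pics/s1.png

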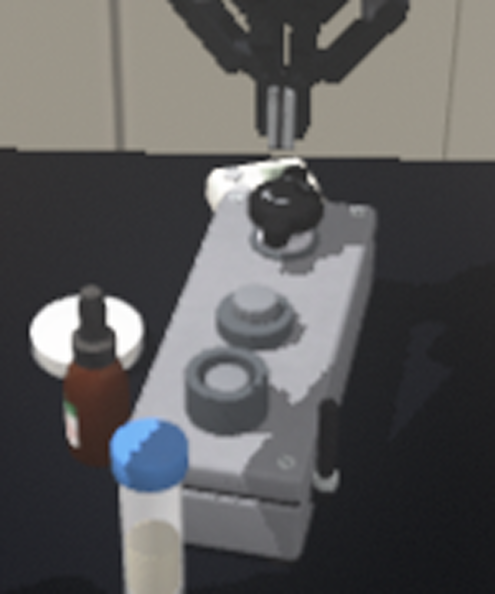

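The shut fingertip, at crop pixel (282,145), hangs over the dome at (285,205), and the station and bystanders are undisturbed. I'll correct the few millimetres sideways and come down slowly.

```bash
python3 -m crank '[{"x":0.1,"y":-0.2,"z":0.5,"turn":0},{"x":0.1,"y":-0.1,"z":0.6,"turn":0},{"x":0,"y":0,"z":0.5,"turn":0},{"x":0,"y":0,"z":0.3,"turn":0},{"x":0,"y":0,"z":0.2,"turn":0}]' 0
python3 -m crank '[{"x":0,"y":0,"z":0.2,"turn":0},{"x":0,"y":0,"z":0.2,"turn":0},{"x":0,"y":0,"z":0.1,"turn":0}]' 0
python3 -c "
from h import *
delta(0,.07,.094)"
```

```text
time: 3.65
tool_pos: [0.5529, 0.2739, 0.0997]
tool_rot: [-0.0, -0.425, 0.905, 0.0]
contact_force: [-0.8, 0.6, 0.0]
gripper_width: -0.001
grasp_force: 0.0
time: 3.95
tool_pos: [0.5532, 0.274, 0.0952]
tool_rot: [-0.0, -0.425, 0.905, 0.0]
contact_force: [-0.2, -0.2, 0.5]
gripper_width: -0.0
grasp_force: 0.0
goal [0.5542 0.2742 0.094 ] shift cm [-0.08 -0.07  0.12] toolx yaw -129.74 z [-0. -0. -1.] t 3.95
```

```bash
python3 -m crank '[{"x":0,"y":0,"z":0.1,"turn":0},{"x":0,"y":0,"z":0.1,"turn":0},{"x":0,"y":0,"z":0.1,"turn":0},{"x":0,"y":0,"z":0.1,"turn":0}]' 0
python3 -m crank '[{"x":0,"y":0,"z":0.1,"turn":0},{"x":0,"y":0,"z":0.1,"turn":0},{"x":0,"y":0,"z":0.1,"turn":0}]' 0
python3 -m crank '[{"x":0,"y":0,"z":0.1,"turn":0},{"x":0,"y":0,"z":0,"turn":0}]' 0
```

```text
time: 4.35
tool_pos: [0.5533, 0.2741, 0.0919]
tool_rot: [0.0, -0.425, 0.905, -0.0]
contact_force: [-2.9, -0.2, 5.6]
gripper_width: -0.001
grasp_force: 2.8
time: 4.65
tool_pos: [0.5535, 0.2742, 0.0901]
tool_rot: [0.0, -0.425, 0.905, -0.0]
contact_force: [-3.8, -1.6, 9.6]
gripper_width: 0.002
grasp_force: 4.7
time: 4.85
tool_pos: [0.5535, 0.2741, 0.0888]
tool_rot: [0.0, -0.425, 0.905, -0.0]
contact_force: [-4.2, -2.3, 7.9]
gripper_width: 0.003
grasp_force: 4.0
```

```bash
python3 -m crank '[{"x":0.05,"y":0.02,"z":0.1,"turn":0},{"x":0.05,"y":0.02,"z":0.1,"turn":0},{"x":0,"y":0,"z":0,"turn":0}]' 0
python3 -m crank '[{"x":0,"y":0,"z":0.08,"turn":0},{"x":0,"y":0,"z":0.05,"turn":0},{"x":0,"y":0,"z":0,"turn":0}]' 0
```

```text
time: 5.15
tool_pos: [0.5534, 0.2741, 0.0868]
tool_rot: [0.002, -0.425, 0.905, 0.0]
contact_force: [-0.6, 0.1, 6.2]
gripper_width: 0.003
grasp_force: 2.8
time: 5.45
tool_pos: [0.5534, 0.2741, 0.0857]
tool_rot: [0.002, -0.425, 0.905, 0.0]
contact_force: [-1.4, -0.3, 7.3]
gripper_width: -0.001
grasp_force: 3.4
```

```bash
python3 -m crank '[{"x":0,"y":0,"z":-0.3,"turn":0},{"x":0,"y":0,"z":-0.7,"turn":0},{"x":0,"y":0,"z":-1,"turn":0},{"x":0,"y":0,"z":-1,"turn":0},{"x":0,"y":0,"z":0,"turn":0}]' 0
python3 - <<'E'
from h import *
p,d=manip.grab_frame("side");P=cloud("side",d);w=P[...,:2]-C
m=(np.hypot(w@X,w@U-.07)<.03)&(P[...,2]>.08)&(P[...,2]<.1)
print("dome max",np.nanmax(P[m],0),np.percentile(P[m][:,2],[90,97]))
delta(-.04,.105,.11)
i=p[140:320,240:390,::-1];cv2.imwrite("pics/s2.png",cv2.resize(i,None,fx=3.3,fy=3.3,interpolation=2))
E
```

```text
time: 5.95
tool_pos: [0.5536, 0.2739, 0.1165]
tool_rot: [0.002, -0.425, 0.905, -0.0]
contact_force: [-0.3, -0.3, 0.0]
gripper_width: -0.003
grasp_force: 0.0
dome max [0.57401555 0.2982828  0.08695923] [0.08581851 0.08636514]
goal [0.5461 0.3267 0.11  ] shift cm [-3.63  3.92  0.55] toolx yaw -129.74 z [ 0.002  0.001 -1.   ] t 6.0
```

View pics/s2.png

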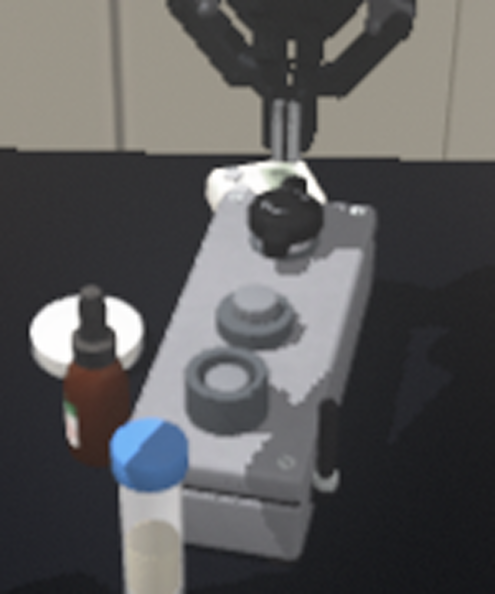

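The dome top is now at 87 mm (crop (285,215)), so the button is latched, and the station hasn't moved. Next I'll move beside the outer wing on the -x side.

```bash
python3 -m crank '[{"x":-1,"y":1,"z":0,"turn":0},{"x":-1,"y":1,"z":0,"turn":0},{"x":-1,"y":1,"z":0,"turn":0},{"x":-0.6,"y":0.9,"z":0,"turn":0},{"x":0,"y":0,"z":0.5,"turn":0}]' 0
python3 -m crank '[{"x":0,"y":0,"z":0.8,"turn":0},{"x":0,"y":0,"z":0.8,"turn":0},{"x":0,"y":0,"z":0.8,"turn":0},{"x":0,"y":0,"z":0.5,"turn":0},{"x":0,"y":0,"z":0.3,"turn":0}]' 0
python3 -m crank '[{"x":0,"y":0,"z":0.2,"turn":0},{"x":0,"y":0,"z":0,"turn":0}]' 0
python3 -c "
from h import *
delta(-.03,.105,.075)"
```

```text
time: 6.5
tool_pos: [0.5451, 0.3282, 0.1094]
tool_rot: [0.001, -0.426, 0.905, 0.0]
contact_force: [1.0, -0.1, -0.3]
gripper_width: 0.002
grasp_force: 0.0
time: 7.0
tool_pos: [0.5449, 0.3256, 0.0759]
tool_rot: [-0.001, -0.424, 0.905, -0.0]
contact_force: [-0.5, 0.6, -1.0]
gripper_width: 0.0
grasp_force: 0.0
time: 7.2
tool_pos: [0.5453, 0.326, 0.0749]
tool_rot: [-0.0, -0.425, 0.905, -0.0]
contact_force: [0.6, -0.3, 0.5]
gripper_width: -0.003
grasp_force: 0.0
goal [0.5537 0.3203 0.075 ] shift cm [-0.1  -1.01 -0.01] toolx yaw -129.75 z [-0. -0. -1.] t 7.2
```

```bash
python3 -m crank '[{"x":0,"y":-0.3,"z":0,"turn":0},{"x":0,"y":-0.3,"z":0,"turn":0},{"x":0,"y":-0.3,"z":0,"turn":0},{"x":0,"y":-0.3,"z":0,"turn":0},{"x":0,"y":0,"z":0,"turn":0}]' 0
python3 -m crank '[{"x":0,"y":-0.2,"z":0,"turn":0},{"x":0,"y":-0.2,"z":0,"turn":0},{"x":0,"y":-0.2,"z":0,"turn":0},{"x":0,"y":0,"z":0,"turn":0}]' 0
python3 -m crank '[{"x":0,"y":-0.2,"z":0,"turn":0},{"x":0,"y":-0.2,"z":0,"turn":0},{"x":0,"y":0,"z":0,"turn":0}]' 0
python3 - <<'E'
from h import *
delta(0,.105,.075)
p,d=manip.grab_frame("side");i=p[170:250,280:380,::-1];cv2.imwrite("pics/s3.png",cv2.resize(i,None,fx=5,fy=5,interpolation=2))
E
```

```text
time: 7.7
tool_pos: [0.555, 0.3181, 0.0752]
tool_rot: [0.0, -0.424, 0.905, -0.0]
contact_force: [-0.7, 0.2, -0.4]
gripper_width: 0.002
grasp_force: 0.0
time: 8.1
tool_pos: [0.5593, 0.3144, 0.075]
tool_rot: [0.0, -0.425, 0.905, -0.0]
contact_force: [0.2, -0.3, 0.5]
gripper_width: -0.001
grasp_force: 0.0
time: 8.4
tool_pos: [0.5623, 0.3122, 0.075]
tool_rot: [0.0, -0.425, 0.905, 0.0]
contact_force: [-0.5, 1.0, 0.3]
gripper_width: -0.003
grasp_force: 0.4
goal [0.5767 0.301  0.075 ] shift cm [-0.06 -1.82  0.  ] toolx yaw -129.74 z [ 0.  0. -1.] t 8.4
```

View pics/s3.png

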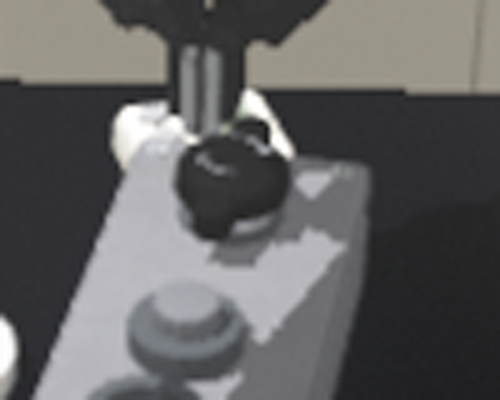

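The fingertip has just reached the outer wing near crop (240,130) and the head has not turned. I'll push on by 12 mm in small steps.

```bash
python3 -m crank '[{"x":0,"y":-0.2,"z":0,"turn":0},{"x":0,"y":-0.2,"z":0,"turn":0},{"x":0,"y":-0.2,"z":0,"turn":0},{"x":0,"y":-0.2,"z":0,"turn":0}]' 0
python3 -m crank '[{"x":0,"y":-0.15,"z":0,"turn":0},{"x":0,"y":-0.15,"z":0,"turn":0},{"x":0,"y":-0.1,"z":0,"turn":0},{"x":0,"y":0,"z":0,"turn":0}]' 0
cat > dome.py <<'E'
from h import *
import sys
p,d=manip.grab_frame("side");P=cloud("side",d);w=P[...,:2]-C
m=(np.hypot(w@X,w@U-.07)<.021)&(w@U<.08)&(P[...,2]>.08)&(P[...,2]<.1)
print("dome",np.percentile(P[m][:,2],[50,90,97,100]).round(4))
delta(0,.105,.075)
i=p[170:250,280:380,::-1];cv2.imwrite(sys.argv[1],cv2.resize(i,None,fx=5,fy=5,interpolation=2))
E
python3 dome.py pics/s4.png
```

```text
time: 8.85
tool_pos: [0.5687, 0.3071, 0.0754]
tool_rot: [0.0, -0.425, 0.905, 0.0]
contact_force: [-0.5, 2.0, 1.7]
gripper_width: 0.001
grasp_force: 1.6
time: 9.25
tool_pos: [0.5717, 0.3042, 0.0752]
tool_rot: [0.0, -0.425, 0.905, -0.0]
contact_force: [1.0, 1.9, 2.2]
gripper_width: 0.006
grasp_force: 1.2
dome [0.0903 0.0924 0.093  0.0947]
goal [0.5767 0.301  0.075 ] shift cm [-0.07 -0.6   0.02] toolx yaw -129.75 z [ 0. -0. -1.] t 9.3
```

View pics/s4.png

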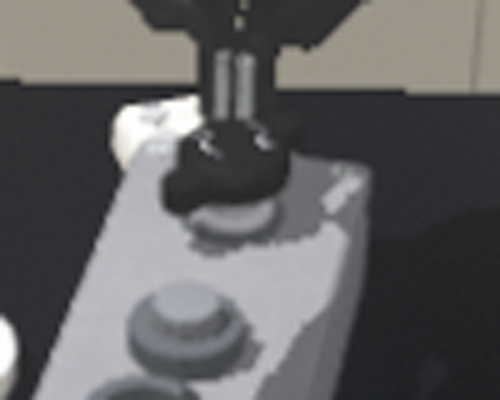

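The head is turned clockwise and its dome is back at 94 mm, so the catch has let go. I'll back off the way I came and lift.

```bash
python3 -m crank '[{"x":0,"y":0.3,"z":0,"turn":0},{"x":0,"y":0.4,"z":0,"turn":0},{"x":0,"y":0.5,"z":0,"turn":0},{"x":0,"y":0.6,"z":0,"turn":0},{"x":0,"y":0.6,"z":0,"turn":0}]' 0
python3 -m crank '[{"x":0,"y":0.5,"z":0,"turn":0},{"x":0,"y":0,"z":0,"turn":0},{"x":0,"y":0,"z":-1,"turn":0},{"x":0,"y":0,"z":-2,"turn":0},{"x":0,"y":0,"z":-2,"turn":0}]' 0
python3 -c "
from h import *
delta(0,-.01,.11)"
python3 dome.py pics/s5.png
```

```text
time: 9.8
tool_pos: [0.5517, 0.3193, 0.0741]
tool_rot: [-0.001, -0.425, 0.905, -0.0]
contact_force: [0.5, -0.5, 0.0]
gripper_width: 0.004
grasp_force: 0.0
time: 10.3
tool_pos: [0.5491, 0.3226, 0.1259]
tool_rot: [-0.0, -0.425, 0.905, -0.0]
contact_force: [1.1, 0.3, -0.3]
gripper_width: 0.001
grasp_force: 0.0
goal [0.5028 0.2129 0.11  ] shift cm [11.39 -3.45  1.6 ] toolx yaw -129.76 z [-0. -0. -1.] t 10.3
dome [0.0904 0.0928 0.0934 0.0941]
goal [0.5767 0.301  0.075 ] shift cm [ 0.17 -3.37  5.58] toolx yaw -129.75 z [ 0.006  0.002 -1.   ] t 10.35
```

View pics/s5.png

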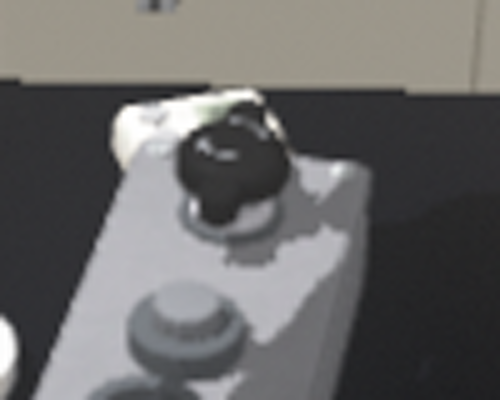

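The head is out, and its wings are back along the station axis at crop (250,110) and (215,210). Next is the reset button.

```bash
python3 -m crank '[{"x":2,"y":-0.9,"z":0,"turn":0},{"x":3,"y":-0.9,"z":0,"turn":0},{"x":3,"y":-0.9,"z":0,"turn":0},{"x":2.4,"y":-0.7,"z":0,"turn":0},{"x":1,"y":0,"z":0,"turn":0}]' 0
python3 -m crank '[{"x":0,"y":0,"z":0,"turn":0},{"x":0,"y":0,"z":0,"turn":0}]' 0
python3 -c "
from h import *
delta(0,-.01,.083)"
```

```text
time: 10.85
tool_pos: [0.5019, 0.2118, 0.1251]
tool_rot: [0.0, -0.424, 0.906, -0.0]
contact_force: [-0.0, -0.4, 0.1]
gripper_width: -0.002
grasp_force: 0.0
time: 11.05
tool_pos: [0.5029, 0.214, 0.1254]
tool_rot: [0.001, -0.425, 0.905, 0.0]
contact_force: [-0.1, -0.6, -1.0]
gripper_width: -0.002
grasp_force: 0.0
goal [0.5028 0.2129 0.083 ] shift cm [ 0.1  -0.06  4.24] toolx yaw -129.74 z [ 0.001  0.001 -1.   ] t 11.05
```

```bash
python3 -m crank '[{"x":0.1,"y":-0.05,"z":1,"turn":0},{"x":0,"y":0,"z":1.2,"turn":0},{"x":0,"y":0,"z":1,"turn":0},{"x":0,"y":0,"z":0.6,"turn":0},{"x":0,"y":0,"z":0.3,"turn":0}]' 0
python3 -m crank '[{"x":0,"y":0,"z":0.1,"turn":0},{"x":0,"y":0,"z":0.1,"turn":0},{"x":0,"y":0,"z":0.1,"turn":0},{"x":0,"y":0,"z":0.1,"turn":0}]' 0
python3 -m crank '[{"x":0,"y":0,"z":0.1,"turn":0},{"x":0,"y":0,"z":0.1,"turn":0},{"x":0,"y":0,"z":0,"turn":0}]' 0
```

```text
time: 11.55
tool_pos: [0.5013, 0.2124, 0.0823]
tool_rot: [-0.001, -0.425, 0.905, 0.0]
contact_force: [-0.1, 0.7, 0.9]
gripper_width: -0.0
grasp_force: 0.0
time: 11.95
tool_pos: [0.5025, 0.2125, 0.0806]
tool_rot: [0.001, -0.425, 0.905, -0.0]
contact_force: [-0.0, 0.4, 2.5]
gripper_width: 0.001
grasp_force: 0.8
time: 12.25
tool_pos: [0.5025, 0.2125, 0.0785]
tool_rot: [0.0, -0.425, 0.905, -0.0]
contact_force: [0.1, -0.8, 3.8]
gripper_width: -0.0
grasp_force: 1.5
```

```bash
python3 -m crank '[{"x":0,"y":0,"z":0.1,"turn":0},{"x":0,"y":0,"z":0.1,"turn":0},{"x":0,"y":0,"z":0,"turn":0}]' 0
python3 -m crank '[{"x":0,"y":0,"z":0.1,"turn":0},{"x":0,"y":0,"z":0,"turn":0}]' 0
python3 -m crank '[{"x":0,"y":0,"z":0.1,"turn":0},{"x":0,"y":0,"z":0,"turn":0}]' 0
```

```text
time: 12.55
tool_pos: [0.5025, 0.2125, 0.0764]
tool_rot: [0.0, -0.425, 0.905, -0.0]
contact_force: [1.2, -0.5, 4.3]
gripper_width: -0.001
grasp_force: 2.3
time: 12.75
tool_pos: [0.5026, 0.2125, 0.076]
tool_rot: [0.0, -0.425, 0.905, -0.0]
contact_force: [-2.1, -1.0, 8.2]
gripper_width: 0.003
grasp_force: 4.1
time: 12.95
tool_pos: [0.5026, 0.2125, 0.0759]
tool_rot: [0.0, -0.425, 0.905, -0.0]
contact_force: [-4.3, -1.5, 13.1]
gripper_width: -0.002
grasp_force: 6.5
```

The force has risen past the spring and travel has stopped, so the reset is fully in. I'll lift off and check.

```bash
python3 -m crank '[{"x":0,"y":0,"z":-0.4,"turn":0},{"x":0,"y":0,"z":-0.8,"turn":0},{"x":0,"y":0,"z":-2,"turn":0},{"x":0,"y":0,"z":-3,"turn":0},{"x":0,"y":0,"z":-3,"turn":0}]' 0
python3 -m crank '[{"x":0,"y":0,"z":-2,"turn":0},{"x":0,"y":0,"z":0,"turn":0},{"x":0,"y":0,"z":0,"turn":0}]' 0
python3 - <<'E'
from h import *
p,d=manip.grab_frame("side");P=cloud("side",d);w=P[...,:2]-C
for n,y,r,lo in(("dome",.07,.021,.08),("reset",-.01,.01,.07)):
  m=(np.hypot(w@X,w@U-y)<r)&(P[...,2]>lo)&(P[...,2]<.1);print(n,np.percentile(P[m][:,2],[50,97,100]).round(4))
cv2.imwrite("pics/s6.png",p[:,:,::-1]);a=cv2.imread("pics/side0.png")
f=cv2.absdiff(a,p[:,:,::-1].copy())[180:340,240:360].max(2);print("changed px",(f>40).sum(),np.argwhere(f>40).mean(0)+[180,240])
i=p[140:340,230:390,::-1];cv2.imwrite("pics/s7.png",cv2.resize(i,None,fx=3,fy=3,interpolation=2))
E
```

```text
time: 13.45
tool_pos: [0.5008, 0.2121, 0.1654]
tool_rot: [-0.002, -0.425, 0.905, 0.0]
contact_force: [0.5, 0.7, 0.0]
gripper_width: -0.0
grasp_force: 0.0
time: 13.75
tool_pos: [0.5016, 0.2123, 0.1851]
tool_rot: [-0.001, -0.425, 0.905, 0.0]
contact_force: [-0.4, 1.1, -0.0]
gripper_width: -0.001
grasp_force: 0.0
dome [0.0905 0.0933 0.0938]
reset [0.0793 0.081  0.0816]
changed px 65 [279.41538462 302.23076923]
```

View pics/s7.png

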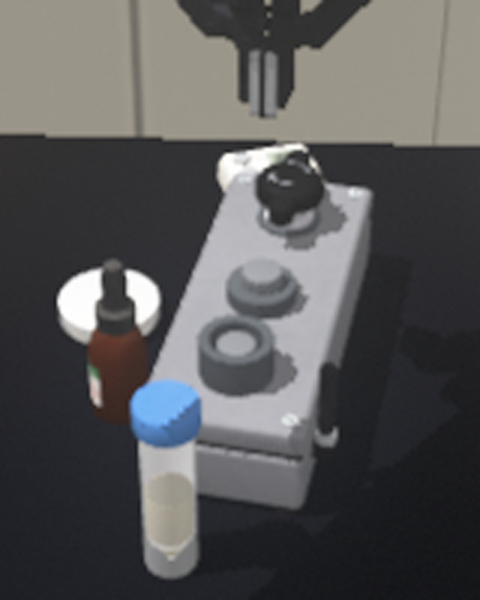

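The mushroom is out (94 mm) at crop (290,185), the reset is up (81 mm) at (262,275), everything stands where it was, and the tool is clear. I'll hand it in.

```bash
python3 -c "
from plant import manip
print(manip.job_done())"
```

```text
the job is handed in; nothing more can be done
None
```

I did the stop check in the order asked and handed it in at about 14 s: the stop was pressed and latched, twisted clockwise until it sprang out and back to rest, and the reset was pressed fully in and came back up; nothing else visibly moved.

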